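# Park the pattern weights

### The job

Put the two loose pattern weights away in the plywood parking board: slide the red round one into the round pocket and the blue square one into the square pocket, so that each has dropped flat onto its pocket's floor. Push them along the board without lifting them off it, and leave the parked yellow weight and the small tin on the board where they are.

Things in the scene. Friction and masses are not known exactly. Their poses are not given: they have to be found in the camera images.
- board: Fixed plywood board, 340 mm (x) by 580 mm (y), deck 16 mm above the table. Origin: centre of underside. Two pocket tiles lie flush in the deck 190 mm either side (+y, -y) of its centre; which is where varies. An oblong pocket beyond each, 117.5 mm to +x of the tile's centre, is not for this job. The loose weights start in the plain middle, 65 mm to the near and far side of its centre.
- round_tile: Fixed light-wood tile, 130 x 130 x 16 mm, flush with the board's deck and turned with the board. In its middle: the round pocket with a black floor, 100 mm across, 8 mm deep. Origin: centre of the underside, straight below the pocket's centre; the pocket's floor is 8 mm above the origin, the deck 16 mm.
- square_tile: Fixed light-wood tile, 130 x 130 x 16 mm, flush with the board's deck and turned with the board. In its middle: the square pocket with a black floor, 100 x 100 mm, sides along the tile's x and y, 8 mm deep. Origin: centre of the underside, straight below the pocket's centre; the pocket's floor is 8 mm above the origin, the deck 16 mm.
- round_weight: Red iron disc with a steel inlay on top, 92 mm across, 20 mm thick, about 0.7 kg, loose on the deck. Origin: centre of the underside. Too wide for most grippers: push it by its rim. It slides with dry friction and stops when the push stops; pushed over the round pocket (4 mm play all round) it tips and drops in by itself.
- square_weight: Blue iron plate with a steel inlay on top, 92 x 92 mm (sides along its x and y), 20 mm thick, about 0.7 kg, loose on the deck, up to 0.3 rad out of square with the board. Origin: centre of the underside. Too wide for most grippers: push its sides; two fingertips spread along a side turn it square. Pushed squarely over the square pocket (4 mm play) it drops in by itself.
- parked_weight: Yellow slim iron weight, 40 x 92 x 20 mm, already in the oblong pocket (46 x 100 mm, 8 mm deep) on the board's +y side. Origin: centre of the underside. Leave it.
- tack_tin: Small closed bare-metal tin, 42 mm across and 35 mm high, standing on the near part of the deck about 115 mm to the robot's side of the tile on the board's -y side. Origin: centre of the underside. Leave it.
Not all that is in view belongs to the job. There is more than one size of the square_weight; the job needs the smallest.

How it is judged:
At the end, for the whole second after the job is handed in: The red round weight lies flat in the round pocket and the blue square weight flat in the square pocket: each within 7 mm (round) or 8 mm (square) of the pocket's centre, its underside less than 2.5 mm above the pocket's floor, tilted less than 0.04 rad, and at rest (horizontal distance between round_weight and round_tile below 0.007 m and z of round_weight in the frame of round_tile below 0.0105 m and angle between each of round_weight, square_weight's own z axis and vertical below 0.04 rad and linear speed of each of round_weight, square_weight below 0.01 m/s and horizontal distance between square_weight and square_tile below 0.008 m and z of square_weight in the frame of square_tile below 0.0105 m); the robot touches nothing.
It fails at once if a loose weight is lifted: its underside's centre rises more than 19 mm above the deck (height (world z) of any of round_weight, square_weight above 0.035 m).
It fails at once if the parked yellow weight is shifted by more than 15 mm (distance of parked_weight from where it was at the start of the episode above 0.015 m).
It fails at once if the tack tin is shifted by more than 20 mm (distance of tack_tin from where it was at the start of the episode above 0.02 m).
It also fails if it takes over 58 s, if anything falls off the work surface, if the arm or the gripper's body presses on something with over 40 N, if the wrist force passes 120 N, or if a joint passes its speed limit or range.

### The arm

A 6-joint arm with a two-finger parallel gripper is mounted at the origin on the work surface. World frame = base frame: x ahead of the robot, y to its left, z up, the work surface at z = 0. Lengths are in m, angles in rad, forces in N, time in s.
With the tool pointing down it reaches from about 0.35 to 0.875 m from the base axis. Payload 4.2 kg.
Tool frame: the origin (TCP) lies midway between the tips of the shut fingers; the grasp point (between the pads) lies 19 mm behind it; z points along the fingers, y is the line along which they close (so a half turn about z gives the same grasp; the last joint's range is limited). The gripper opens to 87 mm and grips with 3 to 60 N. Pads are 19 mm wide; open, the fingers measure 117 mm over their backs; the gripper's body (75 mm by 190 mm) begins 51 mm behind the grasp point.
Start: joints at [1.553, 0.385, 0.008, 0, -1.194, -0.259], TCP at [0.171, 0.601, 0.223] pointing down, gripper open.
Joint ranges: [-3.14, 3.14], [-1.21, 2.06], [-1.07, 1.41], [-3.16, 2.05], [-2.99, -0.16], [-3.1, 3.1]. Speed limits (rad/s): [2.79, 2.79, 3.14, 3.14, 3.14, 3.14].

### API

Orientations are given as a unit quaternion [w, x, y, z].
In Python, from station import bot gives the robot as it stands. The module is installed in compiled form; this text tells all that it offers.
- The arm moves only by the tool step_arm, never from a script. Its argument "series" is a list of rows, each a list of 7 numbers: the shift along the world's x, y, z as a fraction of full scale, then the turn, a rotation vector about the world's x, y, z as a fraction of full scale, then the finger opening in mm, from 0 to 87. In form: [[dx, dy, dz, ax, ay, az, hand], ...]. A call has 1 to 8 rows; each row shifts and turns the commanded pose from where the row before left it; what a row does not reach is not made up. Full scale, the value 1, is 2.5 cm for a shift and 4 degrees for a turn. A row lasts 1/12 s, in which the tool goes at most 41.7 mm and 7.16 degrees, less where a joint would pass 70% of its speed; a pose out of reach is approached as far as the arm can. A call with a number of a shift or a turn outside -1 to 1 is refused whole. A call with a gripper value outside its range is refused whole. The fingers move at their own pace and stop on an object; the grip force is fixed at half the most. Time passes only in rows, so rows that do not move let the fingers close. It gives the time, the measured TCP pose, the force, the opening and the grip force at its end, in the units of the state.
- bot.read_state(): the state, without advancing time (a new reading comes with each control period).
- bot.snapshot(name): name is "scene" or "top" or "wrist"; returns a dict with "color" (420x560x3 uint8, red, green, blue), "fovy" (degrees; the focal length in pixels is half the picture's height over the tangent of half this angle, whatever the lens; pixels are square), "cx", "cy" (the principal point, pixels), "dist_coeffs" ([k1, k2, p1, p2, k3] as OpenCV has them; the pictures are not rectified), "rvec" (rotation vector, rad) and "tvec" (3), from world to camera coordinates, as OpenCV has them; the wrist camera has in their place "T_tool_cam" (4x4, takes a point from camera to tool coordinates, whose origin is the TCP and whose axes are the flange's). Camera axes: x right, y down, z forward; pixel columns grow to the right and rows downward; lengths in m; the calibration is good to about 2 mm. A picture is of the moment at which its call begins: read the wrist's pose just before it. There is no depth.
- bot.finish_job(): hands the job in; it is judged then, once.
The state is a dict: "clock": time; "q": joint angles; "joint_velocities": joint speeds; "tau": joint torques, N m; "position": TCP position; "eef_rot": TCP orientation; "contact_force": force on the tool from outside, world axes, zero at the start; "ft_torque": the same for the moment, N m; "opening": finger opening in m; "finger_force": force on a finger pad.
Only numpy, scipy, OpenCV 4.12 (cv2) and the standard library are available. Lean on these libraries where they do the work, as an engineer would, in place of code of your own. Each camera call takes 0.05 s, during which the arm holds its last target. There are 200 camera calls.

## Working session

There is one attempt and no reset: what is moved stays moved. The work goes in short steps, Python scripts to look and compute and a tool call to move; the robot and the scene stay as the last step left them, time stands still between calls to the robot, and variables do not carry over. Pictures are saved under pics/ and viewed, at most 12 in all, crops included, and the job is handed in when it is done.

Besides the shell and the picture viewer there is one more tool, called by a JSON object that holds its "name" and its "arguments", one argument or row to a line. step_arm: Moves the arm, as the interface text tells. Shift numbers are shares of 2.5 cm and turn numbers shares of 4 degrees, none past 1 either way. Its arguments: {"type":"object","properties":{"series":{"type":"array","items":{"type":"array","items":{"type":"number"}}}},"required":["series"]}

```bash
mkdir -p pics
cat > h.py <<'E'
import numpy as np, cv2
from station import bot
def cam(s,st=None):
    f=s["color"].shape[0]/2/np.tan(np.radians(s["fovy"])/2)
    K=np.array([[f,0,s["cx"]],[0,f,s["cy"]],[0,0,1]]);D=np.array(s["dist_coeffs"],float)
    if "rvec" in s and s["rvec"] is not None:
        R=cv2.Rodrigues(np.array(s["rvec"],float))[0];t=np.array(s["tvec"],float).ravel()
        return K,D,R.T,-R.T@t
    from scipy.spatial.transform import Rotation as Ro
    w,x,y,z=st["eef_rot"];R=Ro.from_quat([x,y,z,w]).as_matrix()
    T=np.array(s["T_tool_cam"]);return K,D,R@T[:3,:3],R@T[:3,3]+np.array(st["position"])
def rays(c,px):
    K,D,R,o=c
    u=cv2.undistortPoints(np.array(px,float).reshape(-1,1,2),K,D).reshape(-1,2)
    return o,np.c_[u,np.ones(len(u))]@R.T
def plane(c,px,z):
    o,d=rays(c,px);return o+d*((z-o[2])/d[:,2:])
def tri(c1,p1,c2,p2):
    o1,d1=rays(c1,[p1]);o2,d2=rays(c2,[p2]);d1=d1[0];d2=d2[0]
    a=np.linalg.lstsq(np.c_[d1,-d2],o2-o1,rcond=None)[0]
    A=o1+a[0]*d1;B=o2+a[1]*d2;return (A+B)/2,np.linalg.norm(A-B)
def proj(c,P):
    K,D,R,o=c;r=cv2.Rodrigues(R.T)[0];return cv2.projectPoints(np.array(P,float).reshape(-1,1,3),r,-R.T@o,K,D)[0].reshape(-1,2)
E
python3 - <<'E'
from h import *
import pickle
print(bot.read_state())
S={n:bot.snapshot(n) for n in("scene","top")}
pickle.dump(S,open("s0.pkl","wb"))
for n in S:
    cv2.imwrite(f"pics/{n}0.png",S[n]["color"][...,::-1]); print(n,cam(S[n])[3],S[n]["fovy"],S[n]["dist_coeffs"])
E
```

```text
{'clock': 0.0, 'q': array([ 1.55259128e+00,  3.85529985e-01,  6.62318674e-03, -5.10794167e-04,
       -1.19401392e+00, -2.58616672e-01]), 'joint_velocities': array([ 0.00143794,  0.00108136, -0.00056035, -0.00079949,  0.00055456,
       -0.00020784]), 'tau': array([ 6.20210958e-04, -3.90665138e+01,  1.87404120e+01,  4.21972811e+00,
        1.10447893e-02, -1.79972790e-04]), 'position': array([0.17061649, 0.60062474, 0.22147287]), 'eef_rot': array([ 1.08299867e-03,  9.90422909e-01, -1.38062585e-01, -1.08293873e-04]), 'contact_force': array([-0.50439015, -0.49900544, -0.24980556]), 'ft_torque': array([ 0.02563462, -0.02376911,  0.00552691]), 'finger_force': 0.0, 'opening': 0.0868013790512815}
scene [1.06077641 0.48757388 0.80131483] 54.374899443211284 [-0.03286644  0.          0.          0.          0.        ]
top [ 0.31628084 -0.06140878  0.92525682] 52.21868645378381 [-0.07015903  0.          0.          0.          0.        ]
```

View pics/top0.png

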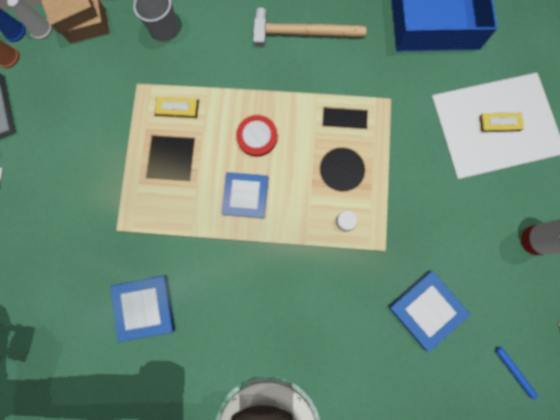

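View pics/scene0.png

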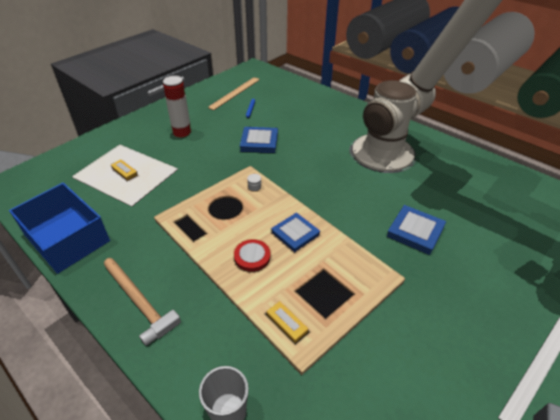

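The top view, with +x up and +y left, shows:
- The square pocket is at (170,158) and the round pocket at (342,170).
- The red disc is at (257,135) and the tin at (347,221).
- The parked yellow weight is at (177,107).

The blue plates that could be the square weight are at (245,195) on the deck, and at (141,309) and (431,311) on the table, both larger. I choose (245,195), subject to a size check.

```bash
cat > meas.py <<'E'
from h import *
def biggest(m,near,r=45):
    m=cv2.morphologyEx(m.astype(np.uint8),cv2.MORPH_OPEN,np.ones((3,3)))
    cs=cv2.findContours(m,cv2.RETR_EXTERNAL,cv2.CHAIN_APPROX_NONE)[0]
    cs=[c for c in cs if cv2.contourArea(c)>150 and np.linalg.norm(c.reshape(-1,2).mean(0)-near)<r]
    return max(cs,key=cv2.contourArea).reshape(-1,2).astype(float) if cs else None
def masks(im):
    h=cv2.cvtColor(im,cv2.COLOR_RGB2HSV).astype(int);H,S,V=h[...,0],h[...,1],h[...,2]
    return dict(red=((H<8)|(H>172))&(S>150)&(V>70),blue=(H>100)&(H<130)&(S>120)&(V>50),dark=V<50,yellow=(H>20)&(H<32)&(S>190)&(V>120))
def rect(c,cont,z):
    P=plane(c,cont,z)[:,:2]
    hull=cv2.convexHull((P*1e4).astype(np.float32))
    (x,y),(w,h),a=cv2.minAreaRect(hull); a=(a+45)%90-45
    return np.array([x,y])/1e4,w/1e4,h/1e4,a
def circ(c,cont,z):
    P=plane(c,cont,z)[:,:2]
    A=np.c_[2*P,np.ones(len(P))];s=np.linalg.lstsq(A,(P**2).sum(1),rcond=None)[0]
    return s[:2],np.sqrt(s[2]+s[0]**2+s[1]**2)
E
python3 - <<'E'
from meas import *
import pickle
S=pickle.load(open("s0.pkl","rb"));np.set_printoptions(precision=4,suppress=True)
L={"top":dict(red=(257,135),blue=(245,195),sq=(170,158),ro=(342,170),b2=(141,309),b3=(431,311)),
"scene":dict(red=(252,254),blue=(296,231),sq=(325,293),ro=(225,208),b2=(416,228),b3=(259,139))}
col=dict(red="red",blue="blue",sq="dark",ro="dark",b2="blue",b3="blue")
C={n:cam(S[n]) for n in S}
pts={}
for n in S:
    M=masks(S[n]["color"])
    for k,p in L[n].items():
        c=biggest(M[col[k]],p,20)
        if c is None: print(n,k,"none");continue
        z=dict(red=.036,blue=.036,sq=.016,ro=.016,b2=.02,b3=.02)[k]
        pts[n,k]=cv2.minEnclosingCircle(c.astype(np.float32))[0] if 0 else np.array(cv2.minAreaRect(c.astype(np.float32))[0])
        print(n,k,circ(C[n],c,z) if k in("red","ro") else rect(C[n],c,z))
        # inlay/centroid for tri
for k in L["top"]:
    if ("top",k) in pts and ("scene",k) in pts: print("tri",k,tri(C["top"],pts["top",k],C["scene",] if 0 else C["scene"],pts["scene",k]))
# inlays (bright low-sat) tri
for k in("red","blue"):
    q=[]
    for n in S:
        h=cv2.cvtColor(S[n]["color"],cv2.COLOR_RGB2HSV)
        m=((h[...,1]<70)&(h[...,2]>120)).astype(np.uint8)
        c=biggest(m,L[n][k],15);mm=cv2.moments(c.astype(np.float32).reshape(-1,1,2));q.append((mm["m10"]/mm["m00"],mm["m01"]/mm["m00"]))
    print("inlay",k,q,tri(C["top"],q[0] if list(S)[0]=="top" else q[1],C["scene"],q[1] if list(S)[0]=="top" else q[0]))
# tin, board corners
print("board top",plane(C["top"],[(138,85),(392,97),(386,247),(119,233)],.016))
print("tin top",plane(C["top"],[(347,219)],.051))
im=cv2.resize(S["top"]["color"][70:260,100:410],None,fx=2.5,fy=2.5,interpolation=cv2.INTER_CUBIC)
cv2.imwrite("pics/crop0.png",im[...,::-1])
E
```

```text
scene red (array([0.6259, 0.0128]), np.float64(0.04112941343327906))
scene blue (array([0.4961, 0.0409]), 0.092051318359375, 0.093214990234375, -7.412506103515625)
scene sq (array([0.5838, 0.2028]), 0.0910819091796875, 0.09004583129882812, -5.869224548339844)
scene ro (array([ 0.5439, -0.1736]), np.float64(0.04156443259331003))
scene b2 (array([0.2618, 0.2601]), 0.13998016357421875, 0.11987449951171875, 9.207122802734375)
scene b3 (array([ 0.2437, -0.3348]), 0.14520621337890624, 0.119808935546875, 38.16915512084961)
top red (array([0.619 , 0.0047]), np.float64(0.04318693843078809))
top blue (array([0.5113, 0.0288]), 0.08560423583984375, 0.041358544921875, -6.802818298339844)
top sq (array([0.6122, 0.1952]), 0.08886372680664062, 0.028677700805664064, -8.809532165527344)
top ro none
top b2 (array([0.2555, 0.2552]), 0.11871624755859375, 0.12275615234375, 9.123353004455566)
top b3 (array([ 0.2361, -0.3449]), 0.121886767578125, 0.120477197265625, 38.12537384033203)
tri red (array([0.6216, 0.006 , 0.0239]), np.float64(0.0015824532498079906))
tri blue (array([0.5087, 0.038 , 0.0202]), np.float64(0.019810494704881373))
tri sq (array([0.6005, 0.1998, 0.0326]), np.float64(0.022484947430431192))
tri b2 (array([0.2543, 0.2582, 0.0121]), np.float64(0.0012752284726477406))
tri b3 (array([ 0.233 , -0.3479,  0.0071]), np.float64(0.0032205165738475893))Traceback (most recent call last):
  File "<stdin>", line 26, in <module>
AttributeError: 'NoneType' object has no attribute 'astype'
```

```bash
python3 - <<'E'
s=open("meas.py").read()
s=s.replace("dark=V<50","dark=(V<75)&(S<150)|(V<45)").replace("(S>150)&(V>70)","(S>110)&(V>60)").replace("(H<130)&(S>120)&(V>50)","(H<130)&(S>100)&(V>40)")
open("meas.py","w").write(s)
E
python3 - <<'E'
from meas import *
import pickle
S=pickle.load(open("s0.pkl","rb"));np.set_printoptions(precision=4,suppress=True)
for n,ps in(("top",[(170,158),(185,150),(155,170),(342,170),(240,177),(256,213),(262,182),(228,190),(257,118),(257,134),(247,195),(347,219),(345,118)]),("scene",[(325,293),(225,208),(252,254),(297,229),(282,233)])):
    h=cv2.cvtColor(S[n]["color"],cv2.COLOR_RGB2HSV)
    print(n,[(p,h[p[1],p[0]].tolist()) for p in ps])
im=cv2.resize(S["top"]["color"][70:260,100:410],None,fx=2.5,fy=2.5,interpolation=cv2.INTER_CUBIC)
cv2.imwrite("pics/crop0.png",im[...,::-1])
E
```

```text
top [((170, 158), [20, 35, 66]), ((185, 150), [135, 11, 47]), ((155, 170), [26, 58, 96]), ((342, 170), [100, 14, 56]), ((240, 177), [107, 142, 180]), ((256, 213), [109, 78, 184]), ((262, 182), [107, 142, 183]), ((228, 190), [110, 97, 181]), ((257, 118), [1, 178, 192]), ((257, 134), [100, 7, 207]), ((247, 195), [90, 5, 210]), ((347, 219), [105, 2, 214]), ((345, 118), [128, 21, 48])]
scene [((325, 293), [150, 10, 25]), ((225, 208), [150, 11, 23]), ((252, 254), [90, 1, 185]), ((297, 229), [90, 1, 188]), ((282, 233), [109, 169, 149])]
```

View pics/crop0.png

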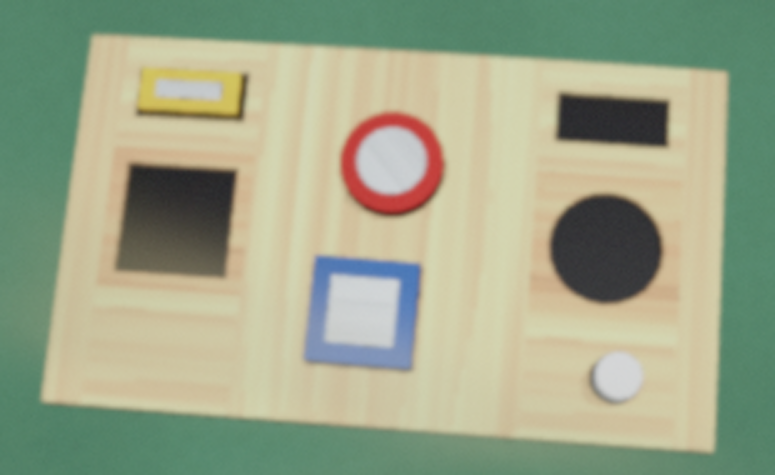

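The crop shows the plate on the deck. At about 92 mm it is smaller than the two 120 mm plates, so it is the right one. Next I'll tune the masks and triangulate.

```bash
cat >> meas.py <<'E'
def masks(im):
    h=cv2.cvtColor(im,cv2.COLOR_RGB2HSV).astype(int);H,S,V=h[...,0],h[...,1],h[...,2]
    return dict(red=((H<10)|(H>170))&(S>110)&(V>60),blue=(H>95)&(H<130)&(S>55)&(V>40),dark=(V<115)&((S<110)|(V<60)),
      wood=(H>8)&(H<35)&(S>40)&(V>110),inlay=(S<50)&(V>140))
def cen(c):
    m=cv2.moments(c.astype(np.float32).reshape(-1,1,2));return m["m10"]/m["m00"],m["m01"]/m["m00"]
E
python3 - <<'E'
from meas import *
import pickle
S=pickle.load(open("s0.pkl","rb"));np.set_printoptions(precision=4,suppress=True)
L={"top":dict(red=(257,135),blue=(245,195),sq=(170,158),ro=(342,170),tin=(347,220)),
"scene":dict(red=(252,254),blue=(296,231),sq=(325,293),ro=(225,208),tin=(254,180))}
col=dict(red="inlay",blue="inlay",sq="dark",ro="dark",tin="inlay")
C={n:cam(S[n]) for n in S};q={}
for n in S:
    M=masks(S[n]["color"])
    for k,p in L[n].items():
        c=biggest(M[col[k]],p,22)
        if c is None: print(n,k,"none");continue
        q[n,k]=cen(c); z=dict(red=.036,blue=.036,sq=.016,ro=.016,tin=.051)[k]
        print(n,k,circ(C[n],c,z) if k in("red","ro","tin") else rect(C[n],c,z))
        if k in("red","blue"):
            c=biggest(M[k],p,22);print("  outer",circ(C[n],c,z) if k=="red" else rect(C[n],c,z))
    w=cv2.findContours(M["wood"].astype(np.uint8),0,2)[0]
    if n=="top": w=max(w,key=cv2.contourArea).reshape(-1,2);print("board",rect(C[n],w,.016))
for k in L["top"]: 
    try: print("tri",k,tri(C["top"],q["top",k],C["scene"],q["scene",k]))
    except KeyError: pass
E
```

```text
scene red (array([0.6217, 0.0079]), np.float64(0.02804078264941715))
  outer (array([0.626 , 0.0129]), np.float64(0.04744407348431002))
scene blue (array([0.4896, 0.035 ]), 0.05776669921875, 0.05791862182617188, -6.799041748046875)
  outer (array([0.4959, 0.0403]), 0.09618726196289062, 0.09636246337890625, -6.708488464355469)
scene sq none
scene ro none
scene tin none
top red (array([0.622 , 0.0054]), np.float64(0.02913111477395483))
  outer (array([0.6197, 0.0049]), np.float64(0.04470325982092442))
top blue (array([0.4896, 0.033 ]), 0.060432733154296876, 0.0600890869140625, -6.7072296142578125)
  outer (array([0.4894, 0.0315]), 0.08940040283203125, 0.08900763549804687, -6.51788330078125)
top sq (array([0.5826, 0.1988]), 0.09620709838867188, 0.09420084838867188, -6.130485534667969)
top ro (array([ 0.5427, -0.179 ]), np.float64(0.04683648842414711))
top tin (array([ 0.4256, -0.1791]), np.float64(0.021917917688435172))
board (array([0.5622, 0.0101]), 0.58129609375, 0.342203515625, -5.929412841796875)
tri red (array([0.6217, 0.0063, 0.0344]), np.float64(0.0021364062878863822))
tri blue (array([0.4892, 0.0338, 0.0338]), np.float64(0.0015022770099722886))
```

Everything is consistent:
- The board is turned -6.0°, and the tile centres are 380 mm apart.
- Triangulation puts the weight tops at about 0.034 m, against the expected 0.036 m.
- The red disc is at (.622,.0055) and goes to the round pocket at (.5427,-.179).
- The blue plate is at (.489,.033), turned -6.6°, and goes to the square pocket at (.5826,.1988).

I'll do red first, with the fingers as a cradle perpendicular to the push direction (-.393,-.919).

{"name": "step_arm", "arguments": {
  "series": [
    [0.8, -0.885, 0, 0, 0, -1, 50],
    [0.8, -0.885, 0, 0, 0, -1, 50],
    [0.8, -0.885, 0, 0, 0, -1, 50],
    [0.8, -0.885, 0, 0, 0, -1, 50],
    [0.8, -0.885, 0, 0, 0, -1, 50],
    [0.8, -0.885, 0, 0, 0, -1, 50],
    [0.8, -0.885, 0, 0, 0, -1, 50],
    [0.8, -0.885, 0, 0, 0, -1, 50]
  ]
}}

```text
clock: 0.77
position: [0.3313, 0.4227, 0.2222]
eef_rot: [0.0, 0.913, -0.407, -0.0]
contact_force: [0.0, 0.2, -0.2]
opening: 0.051
finger_force: 0.0
```

{"name": "step_arm", "arguments": {
  "series": [
    [0.8, -0.885, 0, 0, 0, -1, 50],
    [0.8, -0.885, 0, 0, 0, -1, 50],
    [0.8, -0.885, 0, 0, 0, -1, 50],
    [0.8, -0.885, 0, 0, 0, -1, 50],
    [0.8, -0.885, 0, 0, 0, -1, 50],
    [0.8, -0.885, 0, 0, 0, -1, 50],
    [0.8, -0.885, 0, 0, 0, -1, 50],
    [0.8, -0.885, 0, 0, 0, -1, 50]
  ]
}}

```text
clock: 1.43
position: [0.4913, 0.2458, 0.2222]
eef_rot: [0.0, 0.766, -0.643, -0.0]
contact_force: [0.9, 0.7, -0.4]
opening: 0.0501
finger_force: 0.0
```

{"name": "step_arm", "arguments": {
  "series": [
    [0.8, -0.885, 0, 0, 0, -1, 50],
    [0.8, -0.885, 0, 0, 0, -1, 50],
    [0.8, -0.885, 0, 0, 0, -1, 50],
    [0.8, -0.885, 0, 0, 0, -1, 50],
    [0.8, -0.885, 0, 0, 0, -1, 50],
    [0.8, -0.885, 0, 0, 0, -1, 50],
    [0.8, -0.885, 0, 0, 0, -1, 50],
    [0.8, -0.885, 0, 0, 0, -1, 50]
  ]
}}

```text
clock: 2.1
position: [0.6513, 0.0689, 0.2219]
eef_rot: [-0.001, -0.559, 0.829, 0.0]
contact_force: [0.0, 0.0, -0.3]
opening: 0.0501
finger_force: 0.0
```

{"name": "step_arm", "arguments": {
  "series": [
    [0, 0, -1, 0, 0, -0.3, 50],
    [0, 0, -1, 0, 0, 0, 50],
    [0, 0, -1, 0, 0, 0, 50],
    [0, 0, -1, 0, 0, 0, 50],
    [0, 0, -1, 0, 0, 0, 50],
    [0, 0, -1, 0, 0, 0, 50],
    [0, 0, 0, 0, 0, 0, 50]
  ]
}}

```text
clock: 2.68
position: [0.6464, 0.0692, 0.0661]
eef_rot: [-0.006, -0.551, 0.835, 0.002]
contact_force: [-0.5, -0.4, -0.5]
opening: 0.0503
finger_force: 0.0
```

Run:
```python
from meas import *
np.set_printoptions(precision=4,suppress=True)
st=bot.read_state();s=bot.snapshot("wrist");c=cam(s,st);print(st["position"])
cv2.imwrite("pics/w1.png",s["color"][...,::-1])
M=masks(s["color"])
for k in("red","inlay"):
    ct=biggest(M[k],(280,210),400);print(k,cen(ct),circ(c,ct,.036))
```

```text
[0.6464 0.0692 0.0661]
red (276.68612823674476, 132.98520345252774) (array([0.6211, 0.0074]), np.float64(0.04500828745217475))
inlay (490.8337962710818, 91.03240564239421) (array([0.489, 0.035]), np.float64(0.033332147851516156))
```

View pics/w1.png

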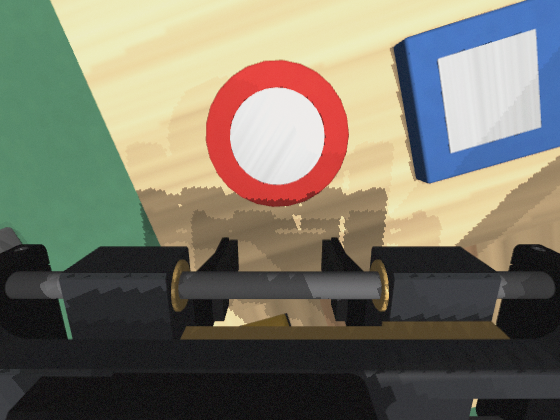

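The wrist view shows the red disc at (277,133) centred ahead of the fingertips, with blue at the right. It places red at (.621,.007), which agrees with the earlier measurement. I'll lower the tips to about z .022.

{"name": "step_arm", "arguments": {
  "series": [
    [0, 0, -0.6, 0, 0, 0, 50],
    [0, 0, -0.6, 0, 0, 0, 50],
    [0, 0, -0.6, 0, 0, 0, 50],
    [0, 0, 0, 0, 0, 0, 50],
    [0, 0, 0, 0, 0, 0, 50]
  ]
}}

```text
clock: 3.15
position: [0.6514, 0.0703, 0.0286]
eef_rot: [0.0, -0.552, 0.834, -0.0]
contact_force: [0.7, -0.0, 0.1]
opening: 0.05
finger_force: 0.0
```

{"name": "step_arm", "arguments": {
  "series": [
    [-0.1, -0.2, -0.24, 0, 0, 0, 50],
    [-0.3, -0.69, 0, 0, 0, 0, 50],
    [-0.3, -0.69, 0, 0, 0, 0, 50],
    [-0.3, -0.69, 0, 0, 0, 0, 50],
    [-0.3, -0.69, 0, 0, 0, 0, 50],
    [-0.3, -0.69, 0, 0, 0, 0, 50],
    [-0.3, -0.69, 0, 0, 0, 0, 50],
    [-0.2, -0.46, 0, 0, 0, 0, 50]
  ]
}}

```text
clock: 3.82
position: [0.5978, -0.0518, 0.0225]
eef_rot: [0.001, -0.551, 0.835, -0.0]
contact_force: [1.1, 5.1, -0.3]
opening: 0.0501
finger_force: 2.4
```

Run:
```python
from meas import *
np.set_printoptions(precision=4,suppress=True)
st=bot.read_state();s=bot.snapshot("wrist");c=cam(s,st);print(st["position"],st["contact_force"])
M=masks(s["color"]);ct=biggest(M["red"],(280,210),400);print(cen(ct),circ(c,ct,.036))
cv2.imwrite("pics/w2.png",s["color"][...,::-1])
h=cv2.cvtColor(s["color"],cv2.COLOR_RGB2HSV);ct=biggest((h[...,2]<75)&(np.arange(420)[:,None]<200),(280,100),200)
if ct is not None: print("pocket",cen(ct),circ(c,ct,.016))
```

```text
[ 0.5978 -0.0518  0.0225] [ 1.0792  5.12   -0.2748]
(279.78737221641774, 172.20510246587315) (array([ 0.5786, -0.0955]), np.float64(0.04501100235590879))
pocket (284.5061542818552, 25.892948173322004) (array([ 0.5504, -0.1566]), np.float64(0.03143072728634497))
```

View pics/w2.png

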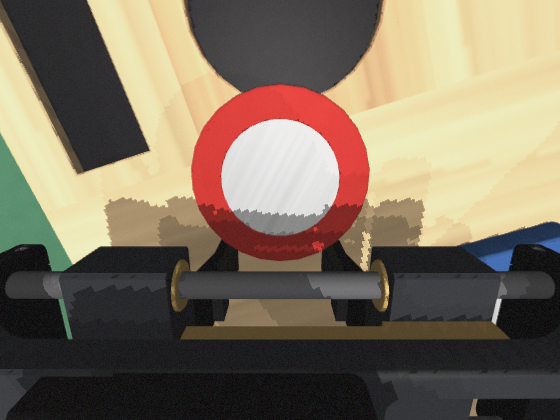

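Red sits centred in the cradle at (280,172), with the round pocket straight ahead. I'll continue and slow down near the end.

{"name": "step_arm", "arguments": {
  "series": [
    [-0.2, -0.46, 0, 0, 0, 0, 50],
    [-0.2, -0.46, 0, 0, 0, 0, 50],
    [-0.2, -0.46, 0, 0, 0, 0, 50],
    [-0.2, -0.46, 0, 0, 0, 0, 50],
    [-0.12, -0.26, 0, 0, 0, 0, 50],
    [-0.12, -0.26, 0, 0, 0, 0, 50],
    [-0.12, -0.26, 0, 0, 0, 0, 50],
    [-0.12, -0.26, 0, 0, 0, 0, 50]
  ]
}}

```text
clock: 4.53
position: [0.5682, -0.1214, 0.0229]
eef_rot: [0.002, -0.552, 0.834, -0.001]
contact_force: [2.4, 7.2, 6.6]
opening: 0.0499
finger_force: 3.8
```

{"name": "step_arm", "arguments": {
  "series": [
    [-0.08, -0.18, 0, 0, 0, 0, 50],
    [-0.08, -0.18, 0, 0, 0, 0, 50],
    [-0.04, -0.1, 0, 0, 0, 0, 50],
    [0, 0, 0, 0, 0, 0, 50]
  ]
}}

```text
clock: 4.87
position: [0.5607, -0.1338, 0.0213]
eef_rot: [-0.0, -0.551, 0.834, 0.0]
contact_force: [1.4, 1.8, -0.7]
opening: 0.0499
finger_force: 1.0
```

Run:
```python
from meas import *
np.set_printoptions(precision=4,suppress=True)
st=bot.read_state();s=bot.snapshot("wrist");c=cam(s,st);print(st["position"],st["contact_force"])
M=masks(s["color"]);ct=biggest(M["red"],(280,210),400)
for z in(.036,.028):print(z,cen(ct),circ(c,ct,z))
cv2.imwrite("pics/w3.png",s["color"][...,::-1])
```

```text
[ 0.5607 -0.1338  0.0213] [ 1.4469  1.7898 -0.6775]
0.036 (279.6058038519833, 170.29337917267384) (array([ 0.541 , -0.1788]), np.float64(0.042810453658034396))
0.028 (279.6058038519833, 170.29337917267384) (array([ 0.5415, -0.1775]), np.float64(0.04513091537529797))
```

View pics/w3.png

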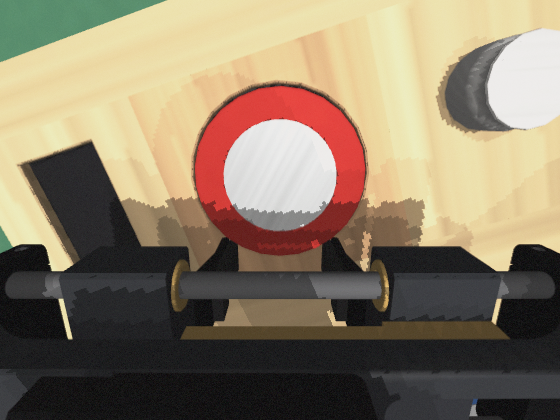

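Red is flush in its pocket at (280,170): an even dark rim all round, and a radius of 45.1 mm at z .028. The tin is untouched. I'll back off, rise and move behind the blue plate's near side.

{"name": "step_arm", "arguments": {
  "series": [
    [0.1, 0.23, 0, 0, 0, 0, 50],
    [0.1, 0.23, 0, 0, 0, 0, 50],
    [0, 0, 0.8, 0, 0, 0, 50],
    [0, 0, 0.8, 0, 0, 0, 50],
    [0, 0, 0.8, 0, 0, 0, 50],
    [0, 0, 0.8, 0, 0, 0, 50],
    [-0.35, 0.37, 0, 0, 0, -1, 60],
    [-0.35, 0.37, 0, 0, 0, -1, 60]
  ]
}}

```text
clock: 5.58
position: [0.5494, -0.103, 0.1028]
eef_rot: [0.001, -0.49, 0.872, -0.001]
contact_force: [-0.2, 0.3, -0.1]
opening: 0.0561
finger_force: 0.0
```

{"name": "step_arm", "arguments": {
  "series": [
    [-0.35, 0.37, 0, 0, 0, -1, 60],
    [-0.35, 0.37, 0, 0, 0, -1, 60],
    [-0.35, 0.37, 0, 0, 0, -1, 60],
    [-0.35, 0.37, 0, 0, 0, -1, 60],
    [-0.35, 0.37, 0, 0, 0, -1, 60],
    [-0.35, 0.37, 0, 0, 0, -1, 60],
    [-0.35, 0.37, 0, 0, 0, -1, 60],
    [-0.35, 0.37, 0, 0, 0, -1, 60]
  ]
}}

```text
clock: 6.25
position: [0.4778, -0.0287, 0.1014]
eef_rot: [-0.001, -0.232, 0.973, -0.0]
contact_force: [0.4, 1.0, 0.2]
opening: 0.0601
finger_force: 0.0
```

{"name": "step_arm", "arguments": {
  "series": [
    [-0.35, 0.37, 0, 0, 0, -1, 60],
    [-0.35, 0.37, 0, 0, 0, -1, 60],
    [-0.35, 0.37, 0, 0, 0, -1, 60],
    [-0.35, 0.37, 0, 0, 0, -1, 60],
    [-0.35, 0.37, 0, 0, 0, -1, 60],
    [-0.35, 0.37, 0, 0, 0, -1, 60],
    [-0.35, 0.37, 0, 0, 0, -1, 60],
    [-0.35, 0.37, 0, 0, 0, -1, 60]
  ]
}}

```text
clock: 6.92
position: [0.4079, 0.0451, 0.1015]
eef_rot: [-0.0, 0.046, 0.999, -0.0]
contact_force: [-0.2, 0.4, 0.2]
opening: 0.0598
finger_force: 0.0
```

{"name": "step_arm", "arguments": {
  "series": [
    [0, 0, 0, 0, 0, -0.25, 60],
    [0, 0, 0, 0, 0, 0, 60],
    [0, 0, 0, 0, 0, 0, 60]
  ]
}}

```text
clock: 7.17
position: [0.409, 0.0447, 0.1016]
eef_rot: [0.0, 0.052, 0.999, -0.0]
contact_force: [-0.2, 0.5, -0.6]
opening: 0.0599
finger_force: 0.0
```

Run:
```python
from meas import *
np.set_printoptions(precision=4,suppress=True)
st=bot.read_state();s=bot.snapshot("wrist");c=cam(s,st);print(st["position"],st["q"])
w,x,y,z=st["eef_rot"];print("closing",2*np.degrees(np.arctan2(y,x))-90)
M=masks(s["color"]);ct=biggest(M["blue"],(280,210),400);print(cen(ct),rect(c,ct,.036));ct=biggest(M["inlay"],(280,150),150);print("inlay",rect(c,ct,.036))
```

```text
[0.409  0.0447 0.1016] [ 0.5081  0.1651 -0.6598  0.0004 -0.7461 -2.1831]
closing 84.04475327641714
(498.80480346752165, 45.36806792542453) (array([0.2909, 0.2171]), 0.05954495239257813, 0.06614514770507812, 9.048208236694336)Traceback (most recent call last):
  File "<stdin>", line 5, in <module>
  File "meas.py", line 11, in rect
    P=plane(c,cont,z)[:,:2]
      ~~~~~^^^^^^^^^^
  File "h.py", line 17, in plane
    o,d=rays(c,px);return o+d*((z-o[2])/d[:,2:])
        ~~~~^^^^^^
  File "h.py", line 14, in rays
    u=cv2.undistortPoints(np.array(px,float).reshape(-1,1,2),K,D).reshape(-1,2)
                          ~~~~~~~~~~~~~~~~~~~~~~~~~~^^^^^^^^
ValueError: cannot reshape array of size 1 into shape (1,2)
```

The gripper is aligned with the board (closing line at 84°). The wrist camera faces away here, so I'll check with the top camera. Now I'll descend and push +x.

{"name": "step_arm", "arguments": {
  "series": [
    [0, 0, -0.8, 0, 0, 0, 60],
    [0, 0, -0.8, 0, 0, 0, 60],
    [0, 0, -0.8, 0, 0, 0, 60],
    [0, 0, -0.8, 0, 0, 0, 60],
    [0, 0, 0, 0, 0, 0, 60],
    [0.4, -0.05, 0, 0, 0, 0, 60],
    [0.4, -0.05, 0, 0, 0, 0, 60],
    [0.4, -0.05, 0, 0, 0, 0, 60]
  ]
}}

```text
clock: 7.88
position: [0.4393, 0.0406, 0.0225]
eef_rot: [-0.001, 0.053, 0.999, -0.0]
contact_force: [-8.6, 3.4, 6.7]
opening: 0.06
finger_force: 4.3
```

{"name": "step_arm", "arguments": {
  "series": [
    [0.4, -0.05, 0, 0, 0, 0, 60],
    [0.4, -0.05, 0, 0, 0, 0, 60],
    [0.4, -0.05, 0, 0, 0, 0, 60],
    [0.4, -0.05, 0, 0, 0, 0, 60],
    [0.4, -0.05, 0, 0, 0, 0, 60],
    [0.3, -0.03, 0, 0, 0, 0, 60],
    [0.2, -0.02, 0, 0, 0, 0, 60],
    [0, 0, 0, 0, 0, 0, 60]
  ]
}}

```text
clock: 8.55
position: [0.5023, 0.033, 0.0221]
eef_rot: [0.0, 0.053, 0.999, 0.0]
contact_force: [-2.2, -1.1, 1.1]
opening: 0.0602
finger_force: 0.9
```

```bash
cat > topm.py <<'E'
from meas import *
np.set_printoptions(precision=4,suppress=True)
st=bot.read_state();print(st["clock"],st["position"],st["contact_force"])
s=bot.snapshot("top");c=cam(s);M=masks(s["color"])
import sys;z=float(sys.argv[1])
cv2.imwrite("pics/%s.png"%sys.argv[2],s["color"][...,::-1])
near=tuple(proj(c,[[float(sys.argv[3]),float(sys.argv[4]),z]])[0]);print(near)
for k in("blue","inlay"):
    ct=biggest(M[k],near,25)
    if ct is not None: r=rect(c,ct,z);print(k,r); d=np.array([.5826,.1988])-r[0];print(" to pocket in board axes mm",1e3*(d@[.9945,-.105]),1e3*(d@[.105,.9945]))
E
python3 topm.py .036 t1 .5643 .026
```

```text
8.55 [0.5023 0.033  0.0221] [-2.223  -1.15    1.1113]
(np.float64(246.91895031786603), np.float64(159.82565415836982))
blue (array([ 0.5774, -0.0066]), 0.034625830078125, 0.04716661376953125, -1.3047103881835938)
 to pocket in board axes mm -16.36206367950439 204.83908372879029
```

{"name": "step_arm", "arguments": {
  "series": [
    [-0.4, 0.04, 0, 0, 0, 0, 60],
    [-0.4, 0.04, 0.3, 0, 0, 0, 60],
    [-1, 0.1, 0.8, 0, 0, 0.5, 60],
    [-1, 0.1, 0.8, 0, 0, 1, 60],
    [-1, 0.1, 0.8, 0, 0, 1, 60],
    [-0.5, 0.05, 0, 0, 0, 1, 60]
  ]
}}

```text
clock: 9.1
position: [0.3936, 0.0452, 0.0921]
eef_rot: [0.004, -0.072, 0.997, 0.002]
contact_force: [-0.4, 0.4, 0.5]
opening: 0.0599
finger_force: 0.0
```

```bash
python3 topm.py .036 t2 .5575 .027
```

```text
9.1 [0.3936 0.0452 0.0921] [-0.3764  0.44    0.5231]
(np.float64(246.49699570220554), np.float64(162.90983194904078))
blue (array([0.5575, 0.0231]), 0.09007298583984374, 0.09147601928710937, -6.056983947753906)
 to pocket in board axes mm 6.542181866455087 177.35000834655762
inlay (array([0.5593, 0.024 ]), 0.058936138916015623, 0.05839072875976563, -6.0493927001953125)
 to pocket in board axes mm 4.763496817016584 176.32415055999755
```

View pics/t2.png

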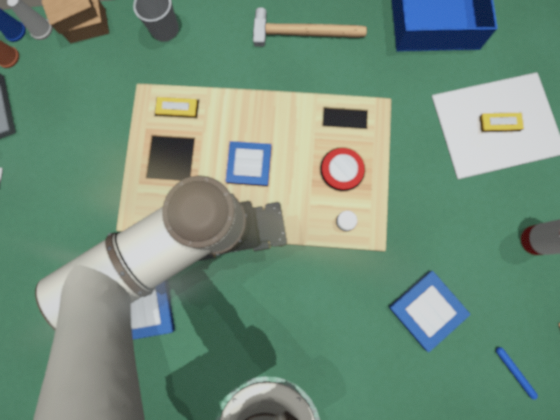

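The plate at (249,163) is now square with the board, at -6.05°. Red is seated at (343,169). About 5.5 mm of +x is still missing, so I'll nudge it again.

{"name": "step_arm", "arguments": {
  "series": [
    [0.6, -0.06, -0.6, 0, 0, -1, 60],
    [0.6, -0.06, -0.6, 0, 0, -1, 60],
    [0.6, -0.06, -0.6, 0, 0, -1, 60],
    [0.6, -0.06, -0.6, 0, 0, -0.5, 60],
    [0.4, -0.04, -0.3, 0, 0, 0, 60],
    [0.4, -0.04, 0, 0, 0, 0, 60],
    [0.4, -0.04, 0, 0, 0, 0, 60],
    [0, 0, 0, 0, 0, 0, 60]
  ]
}}

```text
clock: 9.82
position: [0.4868, 0.0358, 0.0222]
eef_rot: [0.002, 0.053, 0.999, 0.001]
contact_force: [0.5, -0.1, 0.8]
opening: 0.0598
finger_force: 0.0
```

Next I push to x = .508, back off, and look.

{"name": "step_arm", "arguments": {
  "series": [
    [0.28, -0.04, 0, 0, 0, 0, 60],
    [0.28, -0.04, 0, 0, 0, 0, 60],
    [0.17, -0.02, 0, 0, 0, 0, 60],
    [0.1, -0.02, 0, 0, 0, 0, 60],
    [0, 0, 0, 0, 0, 0, 60],
    [0, 0, 0, 0, 0, 0, 60]
  ]
}}

```text
clock: 10.32
position: [0.5033, 0.0319, 0.0216]
eef_rot: [-0.001, 0.053, 0.999, -0.0]
contact_force: [-3.9, 1.5, 3.3]
opening: 0.0599
finger_force: 2.1
```

{"name": "step_arm", "arguments": {
  "series": [
    [-0.4, 0.04, 0, 0, 0, 0, 60],
    [-0.4, 0.04, 0.3, 0, 0, 0, 60],
    [-1, 0.1, 0.8, 0, 0, 0.5, 60],
    [-1, 0.1, 0.8, 0, 0, 1, 60],
    [-1, 0.1, 0.8, 0, 0, 1, 60],
    [-0.5, 0.05, 0, 0, 0, 1, 60]
  ]
}}

```text
clock: 10.82
position: [0.3965, 0.0435, 0.0918]
eef_rot: [0.003, -0.071, 0.997, 0.001]
contact_force: [0.0, 0.7, -0.5]
opening: 0.0601
finger_force: 0.0
```

```bash
python3 topm.py .036 t3 .563 .024; python3 -c "
import numpy as np;from h import bot;print(bot.read_state()['q'])"
```

```text
10.8167 [0.3965 0.0435 0.0918] [ 0.0044  0.6594 -0.4784]
(np.float64(247.85560443343525), np.float64(160.37974486442118))
blue (array([0.5585, 0.0228]), 0.0900921630859375, 0.09145609741210937, -6.053627014160156)
 to pocket in board axes mm 5.46963147583014 177.5861695770264
inlay (array([0.5604, 0.0236]), 0.05869944458007813, 0.058617083740234374, -6.170654296875)
 to pocket in board axes mm 3.7210605468750217 176.61690380859378
[ 5.22738722e-01  1.57628479e-01 -7.08773976e-01 -8.04921565e-04
 -7.00605632e-01 -1.94809321e+00]
```

{"name": "step_arm", "arguments": {
  "series": [
    [0.6, -0.06, -0.6, 0, 0, -1, 60],
    [0.6, -0.06, -0.6, 0, 0, -1, 60],
    [0.6, -0.06, -0.6, 0, 0, -1, 60],
    [0.6, -0.06, -0.6, 0, 0, -0.5, 60],
    [0.4, -0.04, -0.3, 0, 0, 0, 60],
    [0.4, -0.04, 0, 0, 0, 0, 60],
    [0.4, -0.04, 0, 0, 0, 0, 60],
    [0, 0, 0, 0, 0, 0, 60]
  ]
}}

```text
clock: 11.53
position: [0.4898, 0.0343, 0.022]
eef_rot: [0.002, 0.053, 0.999, 0.0]
contact_force: [0.3, -0.4, 0.4]
opening: 0.0598
finger_force: 0.0
```

{"name": "step_arm", "arguments": {
  "series": [
    [0.28, -0.03, 0, 0, 0, 0, 60],
    [0.28, -0.03, 0, 0, 0, 0, 60],
    [0.28, -0.03, 0, 0, 0, 0, 60],
    [0.14, -0.01, 0, 0, 0, 0, 60],
    [0, 0, 0, 0, 0, 0, 60]
  ]
}}

```text
clock: 11.95
position: [0.5095, 0.0307, 0.0216]
eef_rot: [-0.003, 0.053, 0.999, -0.001]
contact_force: [-4.3, -0.7, 4.8]
opening: 0.0601
finger_force: 2.5
```

{"name": "step_arm", "arguments": {
  "series": [
    [-0.4, 0.04, 0, 0, 0, 0, 60],
    [-0.4, 0.04, 0.3, 0, 0, 0, 60],
    [-1, 0.1, 0.8, 0, 0, 0.5, 60],
    [-1, 0.1, 0.8, 0, 0, 1, 60],
    [-1, 0.1, 0.8, 0, 0, 1, 60],
    [-0.5, 0.05, 0, 0, 0, 1, 60]
  ]
}}

```text
clock: 12.45
position: [0.4034, 0.0428, 0.092]
eef_rot: [0.003, -0.071, 0.997, 0.001]
contact_force: [-0.7, -0.0, 0.0]
opening: 0.06
finger_force: 0.0
```

```bash
python3 topm.py .036 t4 .565 .023
```

```text
12.45 [0.4034 0.0428 0.092 ] [-0.6815 -0.0183  0.0034]
(np.float64(248.30687251815397), np.float64(159.46239863590313))
blue (array([0.5645, 0.0213]), 0.08984779663085937, 0.09174537963867188, -5.933784484863281)
 to pocket in board axes mm -0.6739354980468588 178.3899376098633
inlay (array([0.5666, 0.022 ]), 0.05905064086914062, 0.05836822509765625, -6.050209045410156)
 to pocket in board axes mm -2.6937039047240803 177.46358320541384
```

{"name": "step_arm", "arguments": {
  "series": [
    [0.32, -0.21, 0, 0, 0, 1, 60],
    [0.32, -0.21, 0, 0, 0, 1, 60],
    [0.32, -0.21, 0, 0, 0, 1, 60],
    [0.32, -0.21, 0, 0, 0, 1, 60],
    [0.32, -0.21, 0, 0, 0, 1, 60],
    [0.32, -0.21, 0, 0, 0, 1, 60],
    [0.32, -0.21, 0, 0, 0, 1, 60],
    [0.32, -0.21, 0, 0, 0, 1, 60]
  ]
}}

```text
clock: 13.17
position: [0.4688, -0.0, 0.0889]
eef_rot: [0.0, -0.343, 0.939, -0.0]
contact_force: [0.1, 0.5, 0.1]
opening: 0.0603
finger_force: 0.0
```

{"name": "step_arm", "arguments": {
  "series": [
    [0.32, -0.21, 0, 0, 0, 1, 60],
    [0.32, -0.21, 0, 0, 0, 1, 60],
    [0.32, -0.21, 0, 0, 0, 1, 60],
    [0.32, -0.21, 0, 0, 0, 1, 60],
    [0.32, -0.21, 0, 0, 0, 1, 60],
    [0.32, -0.21, 0, 0, 0, 1, 60],
    [0.32, -0.21, 0, 0, 0, 1, 60],
    [0.32, -0.21, 0, 0, 0, 1, 60]
  ]
}}

```text
clock: 13.83
position: [0.5327, -0.0421, 0.0888]
eef_rot: [0.0, -0.588, 0.809, -0.0]
contact_force: [0.5, -0.4, -0.1]
opening: 0.06
finger_force: 0.0
```

{"name": "step_arm", "arguments": {
  "series": [
    [0.32, -0.21, 0, 0, 0, 1, 60],
    [0.32, -0.21, 0, 0, 0, 1, 60],
    [0.32, -0.21, 0, 0, 0, 1, 60],
    [0, 0, 0, 0, 0, 0, 60],
    [0, 0, 0, 0, 0, 0, 60]
  ]
}}

```text
clock: 14.25
position: [0.5561, -0.0577, 0.0886]
eef_rot: [-0.0, -0.668, 0.745, 0.0]
contact_force: [-0.9, -0.2, -0.6]
opening: 0.0598
finger_force: 0.0
```

{"name": "step_arm", "arguments": {
  "series": [
    [0, 0, -0.89, 0, 0, 0, 60],
    [0, 0, -0.89, 0, 0, 0, 60],
    [0, 0, -0.89, 0, 0, 0, 60],
    [0, 0, 0, 0, 0, 0, 60],
    [0.04, 0.4, 0, 0, 0, 0, 60],
    [0.05, 0.5, 0, 0, 0, 0, 60],
    [0.05, 0.5, 0, 0, 0, 0, 60],
    [0.05, 0.5, 0, 0, 0, 0, 60]
  ]
}}

```text
clock: 14.92
position: [0.5612, -0.0089, 0.0237]
eef_rot: [0.0, -0.669, 0.743, -0.001]
contact_force: [-0.7, -5.0, 1.9]
opening: 0.06
finger_force: 2.4
```

{"name": "step_arm", "arguments": {
  "series": [
    [0.05, 0.5, 0, 0, 0, 0, 60],
    [0.05, 0.5, 0, 0, 0, 0, 60],
    [0.05, 0.5, 0, 0, 0, 0, 60],
    [0.05, 0.5, 0, 0, 0, 0, 60],
    [0.05, 0.5, 0, 0, 0, 0, 60],
    [0.05, 0.5, 0, 0, 0, 0, 60],
    [0.05, 0.5, 0, 0, 0, 0, 60],
    [0.03, 0.3, 0, 0, 0, 0, 60]
  ]
}}

```text
clock: 15.58
position: [0.5704, 0.0864, 0.0236]
eef_rot: [0.0, -0.669, 0.743, -0.0]
contact_force: [-1.0, -7.2, 4.4]
opening: 0.06
finger_force: 3.6
```

```bash
python3 topm.py .036 t5 .577 .141
python3 - <<'E'
import cv2
im=cv2.imread("pics/t5.png")[60:260,90:310];cv2.imwrite("pics/t5c.png",cv2.resize(im,None,fx=3,fy=2.9,interpolation=2))
E
```

```text
15.5833 [0.5704 0.0864 0.0236] [-1.0157 -7.1999  4.3578]
(np.float64(193.9106765973187), np.float64(156.0195749744207))
blue (array([0.5749, 0.1683]), 0.08442064819335937, 0.04149676513671875, 0.9605586528778076)
 to pocket in board axes mm 4.436863183593806 31.11537359619141
```

View pics/t5c.png

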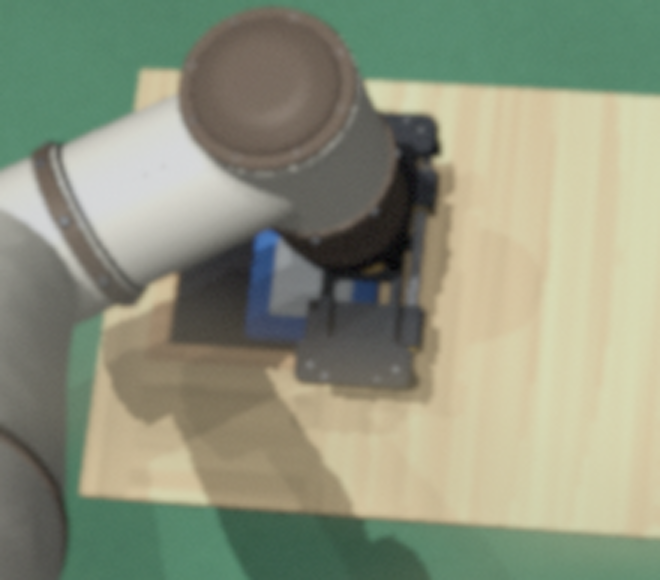

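The crop shows the plate over the pocket's near rim. Its lower edge, at row ~339, lies just inside the pocket's edge at ~344, so it is aligned sideways. I'll continue slowly.

{"name": "step_arm", "arguments": {
  "series": [
    [0.03, 0.25, 0, 0, 0, 0, 60],
    [0.03, 0.25, 0, 0, 0, 0, 60],
    [0.03, 0.25, 0, 0, 0, 0, 60],
    [0.03, 0.25, 0, 0, 0, 0, 60],
    [0.03, 0.25, 0, 0, 0, 0, 60],
    [0.03, 0.25, 0, 0, 0, 0, 60],
    [0.03, 0.25, 0, 0, 0, 0, 60],
    [0.03, 0.25, 0, 0, 0, 0, 60]
  ]
}}

```text
clock: 16.3
position: [0.5756, 0.1354, 0.022]
eef_rot: [-0.0, -0.669, 0.744, 0.0]
contact_force: [0.7, -2.3, -1.7]
opening: 0.06
finger_force: 1.3
```

{"name": "step_arm", "arguments": {
  "series": [
    [0.02, 0.17, 0, 0, 0, 0, 60],
    [0.02, 0.17, 0, 0, 0, 0, 60],
    [0, 0, 0, 0, 0, 0, 60],
    [0, 0, 0, 0, 0, 0, 60]
  ]
}}

```text
clock: 16.63
position: [0.578, 0.1446, 0.0225]
eef_rot: [0.001, -0.669, 0.743, -0.0]
contact_force: [0.3, 0.0, -0.1]
opening: 0.0601
finger_force: 0.0
```

{"name": "step_arm", "arguments": {
  "series": [
    [-0.03, -0.3, 0, 0, 0, 0, 60],
    [-0.03, -0.3, 0.2, 0, 0, 0, 60],
    [0, -0.8, 0.8, 0, 0, 0, 60],
    [0, -0.8, 0.8, 0, 0, 0, 60],
    [-0.5, -0.8, 0.8, 0, 0, 0, 60],
    [-0.8, -0.8, 0.8, 0, 0, 0, 60],
    [-0.8, -0.8, 0, 0, 0, 0, 60],
    [-0.8, -0.8, 0, 0, 0, 0, 60]
  ]
}}

```text
clock: 17.3
position: [0.5034, 0.0072, 0.1093]
eef_rot: [0.002, -0.668, 0.744, -0.001]
contact_force: [0.4, -0.2, -1.5]
opening: 0.06
finger_force: 0.0
```

```bash
python3 topm.py .028 t6 .5826 .1988
python3 - <<'E'
from meas import *
np.set_printoptions(precision=4,suppress=True)
t=cv2.imread("pics/t6.png");s=bot.snapshot("scene");a=bot.snapshot("top");C1,C2=cam(a),cam(s)
for nm,P in(("blue",(.5826,.1988,.028)),("red",(.5427,-.179,.028))):
    q=[]
    for x,c in((a,C1),(s,C2)):
        ct=biggest(masks(x["color"])["inlay"],proj(c,[P])[0],20);q.append(cen(ct) if ct is not None else None)
        if ct is not None: print(nm,rect(c,ct,.028))
    if None not in q: print(nm,"tri",tri(C1,q[0],C2,q[1]))
im=np.hstack([cv2.resize(t[70:260,100:410],(400,300)),cv2.resize(s["color"][150:370,140:420,::-1],(400,300))]);cv2.imwrite("pics/f.png",im)
E
```

```text
17.3 [0.5034 0.0072 0.1093] [ 0.4186 -0.2246 -1.4722]
(np.float64(168.68714093084637), np.float64(155.53473649080962))
inlay (array([0.6141, 0.1874]), 0.1872486083984375, 0.148680029296875, 32.71327590942383)
 to pocket in board axes mm -32.4749836303711 7.999019219970701
blue (array([0.608 , 0.1731]), 0.14582374267578124, 0.1644932861328125, 20.874889373779297)
blue (array([0.5836, 0.202 ]), 0.058233148193359376, 0.058094268798828126, -5.977485656738281)
blue tri (array([0.5922, 0.1908, 0.0272]), np.float64(0.028141511593826253))
red (array([ 0.5416, -0.1808]), 0.058213580322265625, 0.05747904663085938, -1.8246002197265625)
red (array([ 0.5413, -0.1763]), 0.0530524658203125, 0.05653800659179688, 42.240970611572266)
red tri (array([ 0.5414, -0.1791,  0.0265]), np.float64(0.0033037079542020515))
```

View pics/f.png

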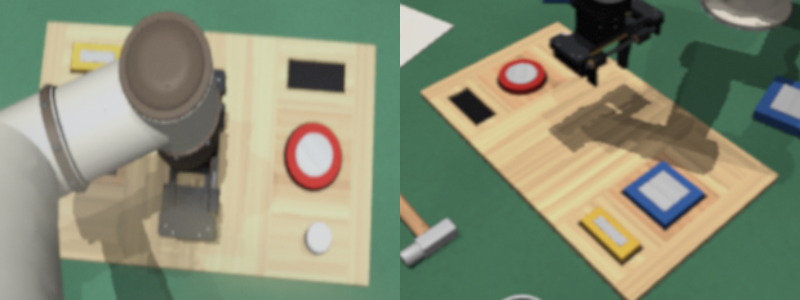

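In the scene half the blue plate looks seated in the square pocket at about (664,192), but the arm blocks the top view. I'll move clear and triangulate its height.

{"name": "step_arm", "arguments": {
  "series": [
    [-0.4, -0.9, 0.4, 0, 0, 0, 60],
    [-0.4, -0.9, 0.4, 0, 0, 0, 60],
    [-0.4, -0.9, 0.4, 0, 0, 0, 60],
    [-0.4, -0.9, 0.4, 0, 0, 0, 60],
    [-0.4, -0.9, 0, 0, 0, 0, 60],
    [-0.4, -0.9, 0, 0, 0, 0, 60],
    [0, 0, 0, 0, 0, 0, 60]
  ]
}}

```text
clock: 18.03
position: [0.4423, -0.1288, 0.1478]
eef_rot: [0.0, -0.667, 0.745, -0.0]
contact_force: [-0.6, -0.5, -0.1]
opening: 0.06
finger_force: 0.0
```

Run:
```python
from meas import *
np.set_printoptions(precision=4,suppress=True)
print(bot.read_state()["position"])
s=bot.snapshot("scene");a=bot.snapshot("top");C1,C2=cam(a),cam(s)
q=[];P=(.5826,.1988,.028)
for x,c in((a,C1),(s,C2)):
    M=masks(x["color"])
    ct=biggest(M["inlay"],proj(c,[P])[0],20);q.append(cen(ct) if ct is not None else None)
    if ct is not None: print(rect(c,ct,.028))
    b=biggest(M["blue"],proj(c,[P])[0],20)
    if b is not None: print(" outer",rect(c,b,.028))
if None not in q: print("tri",tri(C1,q[0],C2,q[1]))
cv2.imwrite("pics/f2.png",np.hstack([cv2.resize(a["color"][70:260,100:410,::-1],(400,300)),cv2.resize(s["color"][230:370,250:420,::-1],(400,300))]))
```

```text
[ 0.4423 -0.1288  0.1478]
 outer (array([0.6181, 0.199 ]), 0.08076583251953125, 0.01845244903564453, -2.3976974487304688)
(array([0.5836, 0.2021]), 0.058534295654296874, 0.058094268798828126, -5.977485656738281)
 outer (array([0.5881, 0.2053]), 0.0940986572265625, 0.09431115112304687, -6.0247344970703125)
```

View pics/f2.png

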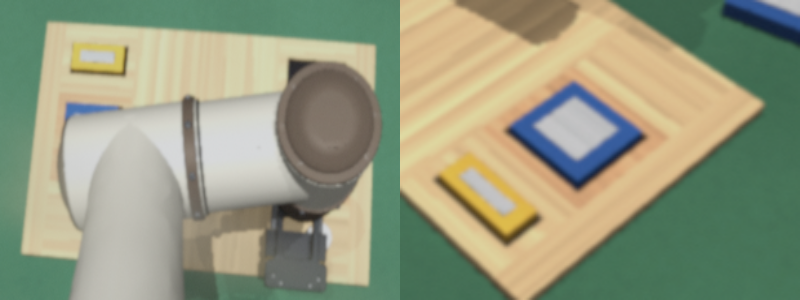

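The plate's visible side is down to about 60% of what it was, which fits a plate standing 12 mm proud of the deck. To make sure, I'll check it with the wrist camera from its +y side.

{"name": "step_arm", "arguments": {
  "series": [
    [0.35, 0.96, 0.2, 0, 0, 0, 60],
    [0.35, 0.96, 0.2, 0, 0, 0, 60],
    [0.35, 0.96, 0, 0, 0, 0, 60],
    [0.35, 0.96, 0, 0, 0, 0, 60],
    [0.35, 0.96, 0, 0, 0, 0, 60],
    [0.35, 0.96, 0, 0, 0, 0, 60],
    [0.35, 0.96, 0, 0, 0, 0, 60],
    [0.35, 0.96, 0, 0, 0, 0, 60]
  ]
}}

```text
clock: 18.8
position: [0.5143, 0.0681, 0.1574]
eef_rot: [0.0, -0.669, 0.743, -0.0]
contact_force: [-0.2, -0.7, -0.4]
opening: 0.0597
finger_force: 0.0
```

{"name": "step_arm", "arguments": {
  "series": [
    [0.35, 0.96, 0, 0, 0, 0, 60],
    [0.35, 0.96, 0, 0, 0, 0, 60],
    [0.35, 0.96, 0, 0, 0, 0, 60],
    [0.35, 0.96, 0, 0, 0, 0, 60],
    [0.35, 0.96, 0, 0, 0, 0, 60],
    [0.35, 0.96, 0, 0, 0, 0, 60],
    [0, 0, 0, 0, 0, 0, 60],
    [0, 0, 0, 0, 0, 0, 60]
  ]
}}

```text
clock: 19.47
position: [0.566, 0.2118, 0.1566]
eef_rot: [-0.0, -0.67, 0.742, 0.0]
contact_force: [-0.3, -0.2, 0.1]
opening: 0.0603
finger_force: 0.0
```

```bash
cat > w.py <<'E'
from meas import *
import pickle,sys
np.set_printoptions(precision=4,suppress=True)
st=bot.read_state();s=bot.snapshot("wrist");c=cam(s,st);print(st["position"],proj(c,[[.583,.2,.028]]))
ct=biggest(masks(s["color"])["inlay"],proj(c,[[.583,.2,.028]])[0],60)
if ct is not None:
    print(cen(ct),rect(c,ct,.028));pickle.dump((c,cen(ct)),open(sys.argv[1],"wb"))
cv2.imwrite("pics/%s.png"%sys.argv[1],s["color"][...,::-1])
E
python3 w.py wa
```

```text
[0.566  0.2118 0.1566] [[261.1413 190.5061]]
(263.71890941072996, 204.82286719437116) (array([0.584 , 0.2132]), 0.03169163513183594, 0.057692730712890626, -5.863761901855469)
```

Part of the inlay is hidden. I'll move on in +y and look from two places.

{"name": "step_arm", "arguments": {
  "series": [
    [0.1, 0.8, 0, 0, 0, 0, 60],
    [0.1, 0.8, 0, 0, 0, 0, 60],
    [0, 0, 0, 0, 0, 0, 60],
    [0, 0, 0, 0, 0, 0, 60]
  ]
}}

```text
clock: 19.85
position: [0.5706, 0.25, 0.1572]
eef_rot: [-0.0, -0.669, 0.743, 0.0]
contact_force: [-0.6, -0.3, 0.1]
opening: 0.06
finger_force: 0.0
```

```bash
python3 w.py wb
```

```text
[0.5706 0.25   0.1572] [[261.0894 151.7533]]
(262.045733911786, 146.37985056640153) (array([0.5826, 0.1975]), 0.04879003601074219, 0.058145068359375, -5.989990234375)
```

{"name": "step_arm", "arguments": {
  "series": [
    [0, 1, 0, 0, 0, 0, 60],
    [0, 1, 0, 0, 0, 0, 60],
    [0, 0.6, 0, 0, 0, 0, 60],
    [0, 0, 0, 0, 0, 0, 60],
    [0, 0, 0, 0, 0, 0, 60]
  ]
}}

```text
clock: 20.32
position: [0.5704, 0.3143, 0.1571]
eef_rot: [-0.0, -0.669, 0.743, 0.0]
contact_force: [-0.2, 0.8, -1.2]
opening: 0.0604
finger_force: 0.0
```

```bash
python3 w.py wc; python3 -c "
import pickle;from h import tri
a=pickle.load(open('wb','rb'));b=pickle.load(open('wc','rb'));print(tri(*a,*b))"
```

```text
[0.5704 0.3143 0.1571] [[252.2484  81.0953]]
(252.26897553696938, 81.71716338791377) (array([0.5831, 0.2016]), 0.057941607666015624, 0.05822930908203125, -5.99542236328125)
(array([0.58410357, 0.19685693, 0.00082964]), np.float64(0.0017509003559275783))
```

View pics/wc.png

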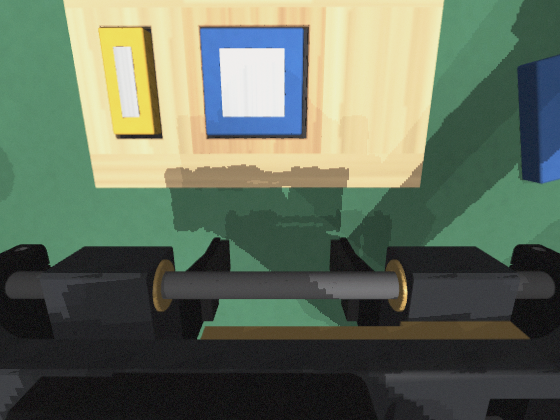

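The wrist view shows blue at (252,81), square, with an even thin dark gap inside its tile. The inlay measures 58 x 58 mm at z .028, so it is seated flat; yellow looks to be still in its pocket. The two-place triangulation is void because the gripper hid part of the inlay in the first picture. Handing in.

```bash
python3 -c "
from station import bot;print(bot.finish_job())"
```

```text
the job is handed in; nothing more can be done
None
```

I handed the job in at about 20 s: by the camera checks, the red round and blue square weights lie flat in their pockets and the parked yellow weight and tin were left in place, but `finish_job()` gave no verdict.

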